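Fan the test panels along the scanning tray

ROBOT

A 6-joint arm with a two-finger parallel gripper is mounted at the origin on a cart in front of the work surface, level with it; the furniture and walls round the work are solid. World frame = base frame: x ahead of the robot, y to its left, z up, the work surface at z = 0. Lengths are in m, angles in degrees, forces in N, time in s.
With the tool pointing down it reaches from about 0.35 to 0.875 m from the base axis. Payload 4.2 kg.
Tool frame: the origin (TCP) lies between the finger pads; the fingertips stand 11 mm ahead of it and the grasp point (between the pads) lies 8 mm behind it; z points along the fingers, y is the direction in which the jaws open and shut (so a half turn about z gives the same grasp; the last joint's range is limited). The gripper opens to 87 mm and grips with 3 to 60 N. Pads are 19 mm wide; open, the fingers measure 117 mm over their backs; the gripper's body (75 mm by 190 mm) begins 51 mm behind the grasp point.
Start: joints at [-48.266, 22.042, 0.453, 0, -68.411, -14.817], TCP at [0.283, -0.557, 0.234] pointing down, gripper open.
Joint ranges: [-179.83, 179.83], [-69.29, 118.12], [-61.27, 80.66], [-181.25, 117.63], [-171.15, -9.14], [-177.46, 177.46]. Speed limits (degrees/s): [159.86, 159.86, 180, 180, 180, 180].

INTERFACE

Orientations are given as a 3x3 rotation matrix whose columns are the frame's x, y, z axes.
In Python, from station import sense, capture, get_calibration, finish_job, search_frame, cut_out gives the robot as it stands.
- The arm moves only by the tool arm_command, never from a script. Its argument "rows" is a list of rows, each an object with "fingers": the opening in per cent of the stroke, from 0 (shut) to 100 (fully open); "travel": the shift along the tool's x, y, z in cm, a list of three; "roll": the turn about the tool's z in degrees. A call has 1 to 10 rows; each row is the pose to reach, as a shift and turn from the pose commanded when the call began, along the tool's axes at that moment; what a row does not reach only later rows make up. A row lasts 1/10 s, in which the tool goes at most 50 mm and 8.59 degrees, less where a joint would pass 70% of its speed; a pose out of reach is approached as far as the arm can. A call with a gripper value outside its range is refused whole. The fingers move at their own pace and stop on an object; the grip force is fixed at half the most. Time passes only in rows, so rows that repeat a pose let the fingers close. It gives the time, the measured TCP pose, the force and the opening at its end, in the units of the state.
- sense(): the state, without advancing time (a new reading comes with each control period).
- capture(name): name is "side" or "top"; returns (picture, depth): 400x640x3 uint8, red, green, blue; 400x640 float32, m along the optical axis (not along the pixel's ray), 0 where there is no reading.
- get_calibration(name): a dict with "fov_y" (degrees; the focal length in pixels is half the picture's height over the tangent of half this angle, whatever the lens; pixels are square), "cx", "cy" (the principal point, pixels), "origin" and "attitude" of the camera in the world. Camera axes: x right, y down, z forward; pixel columns grow to the right and rows downward; lengths in m; the calibration is good to about 2 mm. A picture is of the moment at which its call begins. get_calibration takes no time and is no camera call.
- finish_job(): hands the job in, once; it reports no verdict.
Trained networks look in the newest picture that a camera, given by its name, has taken for a name from the list of things; names that differ only in an ending like _2 or _b are one class to them, and where a whole thing is asked for, a point or a joint stands for the part that bears it (a point fixed in the world has none). Each returns a list of dicts, best first, with "p" (0 to 1); they miss things now and then, are a little off and sometimes report something else, mostly with a low value. They report only what shows in the picture. A call takes as long as a camera call.
- search_frame(camera, label): "position" ([x, y, z] in m, in world coordinates, good to about 4 mm: the middle of the surface that is visible of it).
- cut_out(camera, label): "mask" (400x640 bool, what is visible of it).
The state is a dict: "time_s": time; "joints": joint angles; "joint_velocities": joint speeds; "effort": joint torques, N m; "tcp_pos": TCP position; "ee_rot": TCP orientation; "wrist_force": force on the tool from outside, world axes, zero at the start; "moment": the same for the moment, N m; "gripper_width": opening from 0.0 (shut) to 1.0 (fully open).
Only numpy, scipy, OpenCV 4.12 (cv2) and the standard library are available. Lean on these libraries where they do the work, as an engineer would, in place of code of your own. Each camera call takes 0.05 s, during which the arm holds its last target. There are 200 camera calls.

TASK

Fan the stack of four test panels out along the scanning tray like shingles, so that the code strip of every panel can be scanned: leave the bottom panel where it lies at the head posts, slide the top one toward the foot until it has pushed the plunger of the end stop fully home, and space the two others evenly between. Slide them gently without lifting them out of the tray or bearing down hard, leave them straight and in their original order, and do not disturb the things around.

Things in the scene. Friction and masses are not known exactly. Their poses are not given: they have to be found in the camera images.
- tray: grey scanning tray, fixed, 320 mm (its x = -167 to +153 mm) by 118 mm (its y); origin on its underside, on its centre line. +x points from the head end (two corner posts) to the foot end (low lip). Rubber-lined floor 6 mm above the origin; side rails 102 mm apart inside, tops 14 mm above the origin. An aluminium end stop bridges the rails near the foot.
- tray_head (a point): point on the tray's floor midway between the two head posts, on the plane of their inner faces (tray x = -115 mm, 6 mm above the tray's underside); axes as the tray's. The posts are 34 mm high, 12 mm thick, 18 mm wide, in the corners; between them a gap 70 mm wide lets a tool reach the panels' head edges; behind them 40 mm more of bare tray.
- plunger (a joint): push-home plunger of the end stop, a steel plate 64 mm wide, 9 to 35 mm above the tray's underside, facing the stack. 0 = out, 0.006 m = fully home; it moves toward the foot at about 1.5 N, stays where it is pushed, then is rigid. The stop is clamped in a different place each time, not given: the top panel travels 51 to 93 mm from the stack to push it home.
- panel_1: loose aluminium test panel, flat plate 130 mm long (its x) by 96 mm wide (its y) by 6 mm thick, 0.15 to 0.22 kg; origin at the centre of its underside, z up, x toward the foot of the tray; a white code strip 11 mm wide lies across its top at the head (-x) end. The bottom one of the stack of four, on the tray floor, its head edge against the posts or up to 6 mm from them.
- panel_2: loose aluminium test panel, flat plate 130 mm long (its x) by 96 mm wide (its y) by 6 mm thick, 0.15 to 0.22 kg; origin at the centre of its underside, z up, x toward the foot of the tray; a white code strip 11 mm wide lies across its top at the head (-x) end. Second from the bottom.
- panel_3: loose aluminium test panel, flat plate 130 mm long (its x) by 96 mm wide (its y) by 6 mm thick, 0.15 to 0.22 kg; origin at the centre of its underside, z up, x toward the foot of the tray; a white code strip 11 mm wide lies across its top at the head (-x) end. Third from the bottom.
- panel_4: loose aluminium test panel, flat plate 130 mm long (its x) by 96 mm wide (its y) by 6 mm thick, 0.15 to 0.22 kg; origin at the centre of its underside, z up, x toward the foot of the tray; a white code strip 11 mm wide lies across its top at the head (-x) end. The top one; the stack starts 24 mm high, its edges flush to a few mm. Panels slide on one another at 0.6 to 1 N per panel carried; the floor is grippier.
- petri_dish: bystander: covered petri dish, 90 mm across, 15 mm high; origin under its centre
- timer: bystander: small white and blue lab timer, 52 x 84 x 35 mm; origin under its centre
- slide_box: bystander: shut blue slide storage box, 97 x 168 x 38 mm; origin under its centre
- tape: bystander: roll of brown packing tape lying flat, 93 mm across, 48 mm high; origin under its centre

How it is judged:
By the outcome, as a careful person would: the job done as asked, in the order asked, and still so for the second after the job is handed in, with the robot touching nothing.
It also fails if it takes over 61 s, if anything falls off the work surface, if the arm or the gripper's body presses on something with over 40 N, if the wrist force passes 120 N, or if a joint passes its speed limit or range.

## Working session

There is one attempt and no reset: what is moved stays moved. The work goes in short steps, Python scripts to look and compute and a tool call to move; the robot and the scene stay as the last step left them, time stands still between calls to the robot, and variables do not carry over. Pictures are saved under pics/ and viewed, about 8 in all and at most 12, crops included, and the job is handed in when it is done.

Besides the shell and the picture viewer there is one more tool, called by a JSON object that holds its "op" and its "data", one argument or row to a line. arm_command: Moves the arm, as the interface text tells. Its arguments: {"type":"object","properties":{"rows":{"type":"array","items":{"type":"object","properties":{"fingers":{"type":"number"},"travel":{"type":"array","items":{"type":"number"}},"roll":{"type":"number"}}}}},"required":["rows"]}

```bash
ls; mkdir -p pics; cat > h.py <<'E'
import numpy as np, cv2
from station import *
def cloud(name):
    im,d=capture(name); c=get_calibration(name)
    f=200/np.tan(np.radians(c["fov_y"]/2)); v,u=np.mgrid[:400,:640]
    P=np.stack([(u-c["cx"])/f*d,(v-c["cy"])/f*d,d],-1)@np.array(c["attitude"]).T+np.array(c["origin"])
    return im,d,P
def save(n,im): cv2.imwrite("pics/"+n,cv2.cvtColor(im,cv2.COLOR_RGB2BGR))
E
python3 - <<'E'
from h import *
for n in("top","side"):
    im,d,P=cloud(n); save(n+"0.png",im); print(n,get_calibration(n))
    np.save(n+"0.npy",P)
    for l in("tray","panel_1","plunger","petri_dish","timer","slide_box","tape"):
        print(l,[(np.round(r["position"],3).tolist(),round(r["p"],2)) for r in search_frame(n,l)[:4]])
print(sense())
E
```

```text
pics
top {'fov_y': 48.77372908842098, 'cx': 312.6023119472769, 'cy': 206.53495833968447, 'origin': array([0.51562076, 0.02113585, 1.24110525]), 'attitude': array([[-0.01545441, -0.99780069,  0.06445883],
       [-0.99987607,  0.0152287 , -0.00399139],
       [ 0.00300099, -0.06451252, -0.99791239]])}
tray [([0.426, -0.332, 0.03], 0.42)]
panel_1 [([0.526, 0.097, 0.031], 0.8), ([0.5, 0.337, 0.018], 0.27)]
plunger []
petri_dish [([0.501, 0.333, 0.016], 0.78)]
timer [([0.424, -0.333, 0.03], 0.82)]
slide_box [([0.506, 0.003, 0.007], 0.64), ([0.776, 0.134, 0.04], 0.63)]
tape [([0.717, 0.392, 0.039], 0.71)]
side {'fov_y': 55.93624481954848, 'cx': 322.067053386046, 'cy': 201.54402308499266, 'origin': array([ 1.14310643, -0.46636633,  0.78066567]), 'attitude': array([[ 0.67686705,  0.50031146, -0.53994392],
       [ 0.73584039, -0.47956   ,  0.47808067],
       [-0.01974627, -0.7209096 , -0.69274775]])}
tray [([0.512, -0.01, 0.006], 0.86)]
panel_1 [([0.533, 0.094, 0.029], 0.92)]
plunger [([0.568, 0.066, 0.014], 0.73), ([0.492, -0.024, 0.03], 0.6), ([0.683, 0.398, 0.047], 0.18)]
petri_dish [([
[... 212 characters left out ...]
7e-03,
       -6.84119511e+01, -1.48154363e+01]), 'joint_velocities': array([ 0.02810008,  0.00587182,  0.03019387,  0.02708829,  0.08409301,
       -0.01597792]), 'effort': array([ 4.83467875e-05, -3.90409970e+01,  1.87608147e+01,  4.22409788e+00,
        1.55680493e-02, -2.12746829e-05]), 'tcp_pos': array([ 0.28295183, -0.55727203,  0.23358073]), 'ee_rot': array([[-8.91648950e-01, -4.52727456e-01,  7.57631572e-06],
       [-4.52727456e-01,  8.91648949e-01, -4.44767685e-05],
       [ 1.33804403e-05, -4.30876701e-05, -9.99999999e-01]]), 'wrist_force': array([ 0.02449735, -0.4605898 , -1.05117575]), 'moment': array([ 0.01273365,  0.01752699, -0.02373055]), 'gripper_width': 1.0001803872517463}
```

View pics/top0.png

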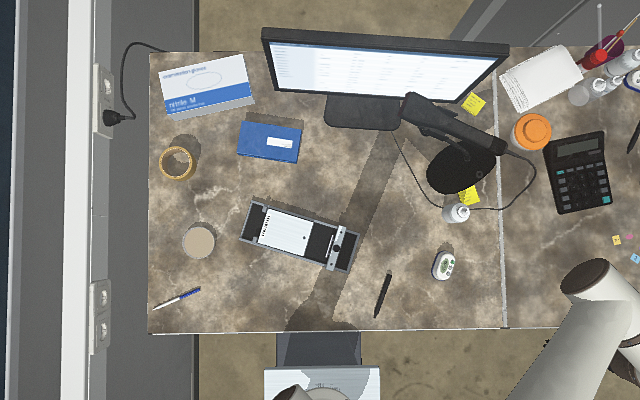

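View pics/side0.png

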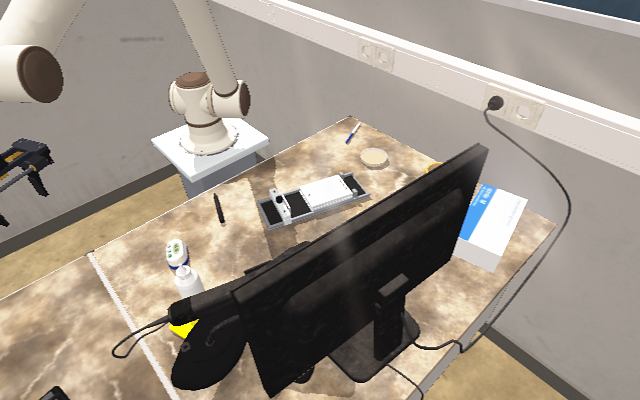

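The top view shows the tray running from (245,215) at the head to (358,250) at the foot, with the end stop near (338,247). The stack is near (287,230), and the bystanders are well clear of it. Next I'll measure the geometry.

```bash
python3 - <<'E'
from h import *
for n in("top","side"):
    P=np.load(n+"0.npy"); im=cv2.imread(f"pics/{n}0.png")
    roi=(abs(P[...,0]-.51)<.16)&(abs(P[...,1]-.03)<.22)
    bare=roi&(P[...,2]<.003); print(n,"table z",np.median(P[bare][:,2]),P[bare][:,2].std())
    for lo,hi in((.005,.06),(.025,.034)):
        m=(roi&(P[...,2]>lo)&(P[...,2]<hi)).astype(np.uint8)
        k,l,s,c=cv2.connectedComponentsWithStats(m); i=1+s[1:,4].argmax()
        q=P[l==i][:,:2].astype(np.float32)*1000; print(lo,hi,s[i],cv2.minAreaRect(q),"meanz",P[l==i][:,2].mean())
t=cv2.imread("pics/top0.png")[185:285,225:375]
s=cv2.imread("pics/side0.png")[160:260,240:390]
cv2.imwrite("pics/crop.png",np.vstack([cv2.resize(x,(450*5//3,300),interpolation=2) if 0 else cv2.resize(x,(450,300),interpolation=2) for x in(t,s)]))
E
```

```text
top table z -0.00010437516646599754 0.00196262407321743
0.005 0.06 [ 238  200  122   74 4304] ((512.3492431640625, 54.857666015625), (325.1959228515625, 125.14679718017578), 71.99903869628906) meanz 0.021359045410124938
0.025 0.034 [ 258  208   55   48 1573] ((527.6065063476562, 99.70279693603516), (144.90399169921875, 98.21503448486328), 72.24188232421875) meanz 0.029981854401745583
side table z 0.0009939132942814455 0.001244323856771235
0.005 0.06 [ 257  172  114   59 3184] ((515.697265625, 56.30327606201172), (319.65606689453125, 127.52203369140625), 71.88710021972656) meanz 0.02070820231727597
0.025 0.034 [ 300  172   58   36 1015] ((528.234130859375, 100.67424011230469), (145.188720703125, 106.23429107666016), 70.32893371582031) meanz 0.030957297670618254
```

View pics/crop.png

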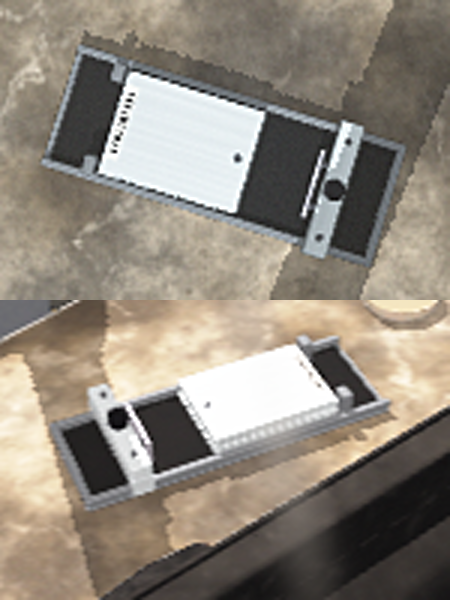

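The crop shows the head posts at the upper left, a flush stack and the plunger plate just in front of the end stop. To get millimetre positions, I'll rectify both views into the tray frame.

```bash
cat >> h.py <<'E'
A=np.radians(72.0); EX=-np.array([np.cos(A),np.sin(A)]); EY=np.array([-EX[1],EX[0]]); O0=np.array([.5135,.0555])
# rectified view of plane z, tray frame; 2 px/mm, x -180..170 , y -75..75 (up)
def rect(name,im,z):
    c=get_calibration(name); f=200/np.tan(np.radians(c["fov_y"]/2))
    o=O0-EX*.007*-1  # tray mid is x=-7mm
    src=[];dst=[]
    for x,y in((-180,-75),(170,-75),(170,75),(-180,75)):
        w=np.append(o+EX*x/1e3+EY*y/1e3,z)
        p=(w-np.array(c["origin"]))@np.array(c["attitude"])
        src.append((c["cx"]+f*p[0]/p[2],c["cy"]+f*p[1]/p[2])); dst.append(((x+180)*2,(75-y)*2))
    return cv2.warpPerspective(im,cv2.getPerspectiveTransform(np.float32(src),np.float32(dst)),(700,300),flags=2)
E
python3 - <<'E'
from h import *
a=cv2.imread("pics/top0.png");b=cv2.imread("pics/side0.png")
r=[rect("top",a,.030),rect("side",b,.030)]
for q in r:
    for x in range(-160,171,20): cv2.line(q,((x+180)*2,0),((x+180)*2,8 if x%100 else 20),(0,0,255),1)
    for y in range(-60,61,20): cv2.line(q,(0,(75-y)*2),(8,(75-y)*2),(0,0,255),1)
cv2.imwrite("pics/rect.png",np.vstack(r))
from h import O0,EX
print(EX,EY,O0+EX*.007)
E
```

```text
[-0.30901699 -0.95105652] [ 0.95105652 -0.30901699] [0.51133688 0.0488426 ]
```

View pics/rect.png

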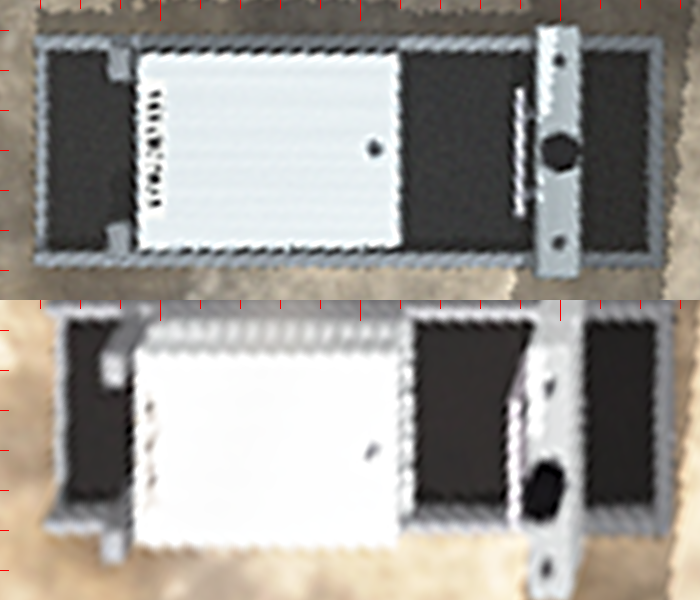

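The 72° yaw checks out. In the tray frame, panel 4's head edge is at about -111 mm, the plunger face at about +77 and the post faces at about -114.5, so the top panel travels about 63 mm.

The plan is to push the head edges through the gap between the posts: panels 2+3+4 first, then 3+4, then 4 alone. First I'll move above the bare tray behind the posts.

{"op": "arm_command", "data": {
  "rows": [
    {"fingers": 25,"travel": [-2,1.9,0],"roll": -2},
    {"fingers": 25,"travel": [-5,4.7,0],"roll": -5},
    {"fingers": 25,"travel": [-8.2,7.6,0],"roll": -7},
    {"fingers": 25,"travel": [-11.4,10.6,0],"roll": -9},
    {"fingers": 25,"travel": [-14.6,13.6,0],"roll": -12},
    {"fingers": 25,"travel": [-17.8,16.6,0],"roll": -15},
    {"fingers": 25,"travel": [-21,19.5,0],"roll": -18},
    {"fingers": 25,"travel": [-24.2,22.5,0],"roll": -20},
    {"fingers": 25,"travel": [-27.4,25.5,0],"roll": -22},
    {"fingers": 25,"travel": [-30,28,0],"roll": -25}
  ]
}}

```text
time_s: 1.8
tcp_pos: [0.4242, -0.1698, 0.234]
ee_rot: [[-0.615, -0.789, 0.001], [-0.789, 0.615, -0.0], [-0.001, -0.001, -1.0]]
wrist_force: [0.5, 0.2, -0.1]
gripper_width: 0.266
```

```bash
cat > goal.py <<'E'
# usage: goal.py trayx_mm trayy_mm z_mm -> travel cm, roll deg from present pose
import sys; from h import *
s=sense(); R=np.array(s["ee_rot"]); p=np.array(s["tcp_pos"]); O=O0+EX*.007
t=(p[:2]-O)*1e3; print("t",s["time_s"],"now tray",np.round([t@EX,t@EY,p[2]*1e3],2),"F tray",np.round([s["wrist_force"][:2]@EX,s["wrist_force"][:2]@EY,s["wrist_force"][2]],2),"grip",round(s["gripper_width"],3))
yaw=np.degrees(np.arctan2(R[1,0],R[0,0])); print("roll",round(-((-108-yaw+180)%360-180),2))
if len(sys.argv)>3:
    x,y,z=[float(a)/1e3 for a in sys.argv[1:4]]
    print("travel",np.round(R.T@(np.append(O+EX*x+EY*y,z)-p)*100,2))
E
python3 goal.py -143 0 120
```

```text
t 1.8 now tray [234.87 -15.3  233.97] F tray [-0.32  0.43 -0.09] grip 0.266
roll -19.92
travel [-36.04  11.44  11.41]
```

{"op": "arm_command", "data": {
  "rows": [
    {"fingers": 25,"travel": [-4,1.3,0.5],"roll": -2},
    {"fingers": 25,"travel": [-8.5,2.7,1],"roll": -4},
    {"fingers": 25,"travel": [-13,4.1,1.5],"roll": -7},
    {"fingers": 25,"travel": [-17.5,5.6,2],"roll": -10},
    {"fingers": 25,"travel": [-22,7,3],"roll": -13},
    {"fingers": 25,"travel": [-26,8.3,4],"roll": -15},
    {"fingers": 25,"travel": [-30,9.5,6],"roll": -17},
    {"fingers": 25,"travel": [-33.5,10.6,8],"roll": -19},
    {"fingers": 25,"travel": [-35.5,11.3,10],"roll": -20},
    {"fingers": 25,"travel": [-36,11.4,11.4],"roll": -20}
  ]
}}

```text
time_s: 2.8
tcp_pos: [0.5563, 0.184, 0.1179]
ee_rot: [[-0.308, -0.951, -0.001], [-0.951, 0.308, -0.0], [0.001, 0.001, -1.0]]
wrist_force: [-0.6, -0.1, -0.3]
gripper_width: 0.254
```

```bash
python3 - <<'E'
from h import *
im,d,P=cloud("top"); a=rect("top",im,.030); sv,_,_=cloud("side"); save("gap.png",np.vstack([a,rect("side",sv,.03)]))
E
python3 goal.py -143 0 35
```

```text
t 2.9 now tray [-139.67    0.24  117.11] F tray [0.5  0.32 1.23] grip 0.254
roll -0.07
travel [-0.36 -0.01  8.21]
```

{"op": "arm_command", "data": {
  "rows": [
    {"fingers": 25,"travel": [-0.2,0,2],"roll": 0},
    {"fingers": 25,"travel": [-0.4,0,4],"roll": 0},
    {"fingers": 25,"travel": [-0.4,0,6],"roll": 0},
    {"fingers": 25,"travel": [-0.4,0,7.5],"roll": 0},
    {"fingers": 25,"travel": [-0.4,0,8.2],"roll": 0},
    {"fingers": 25,"travel": [-0.4,0,8.2],"roll": 0}
  ]
}}

```text
time_s: 3.5
tcp_pos: [0.5571, 0.1847, 0.0377]
ee_rot: [[-0.311, -0.95, -0.001], [-0.95, 0.311, -0.001], [0.001, 0.0, -1.0]]
wrist_force: [0.6, 0.2, 0.5]
gripper_width: 0.248
```

```bash
python3 goal.py -143 0 26; python3 - <<'E'
from h import *
im,d,P=cloud("top"); sv,d2,P2=cloud("side"); s=cv2.resize(sv[150:250,270:430],None,fx=4,fy=4,interpolation=2); save("near.png",s)
E
```

```text
t 3.5 now tray [-143.31    1.51   37.68] F tray [-0.35  0.49  0.52] grip 0.248
roll -0.15
travel [0.03 0.15 1.17]
```

View pics/near.png

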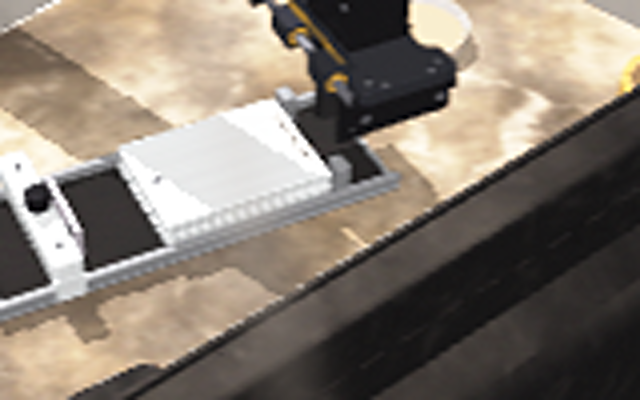

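The fingers are behind the posts, in line with the gap and clear of the panels. I'll touch the bare tray floor gently to calibrate the tip height.

{"op": "arm_command", "data": {
  "rows": [
    {"fingers": 25,"travel": [0,0.1,0.8],"roll": 0},
    {"fingers": 25,"travel": [0,0.1,1.5],"roll": 0},
    {"fingers": 25,"travel": [0,0.1,1.5],"roll": 0},
    {"fingers": 25,"travel": [0,0.1,1.6],"roll": 0},
    {"fingers": 25,"travel": [0,0.1,1.6],"roll": 0}
  ]
}}

```text
time_s: 4.1
tcp_pos: [0.5564, 0.1861, 0.0215]
ee_rot: [[-0.31, -0.951, -0.0], [-0.951, 0.31, -0.0], [0.0, -0.0, -1.0]]
wrist_force: [0.0, 0.4, 0.4]
gripper_width: 0.252
```

```bash
python3 goal.py -143 0 17
```

```text
t 4.1 now tray [-144.43    0.4    21.49] F tray [-0.43 -0.11  0.42] grip 0.252
roll -0.07
travel [0.14 0.04 0.45]
```

{"op": "arm_command", "data": {
  "rows": [
    {"fingers": 25,"travel": [0,0,0.2],"roll": 0},
    {"fingers": 25,"travel": [0,0,0.3],"roll": 0},
    {"fingers": 25,"travel": [0,0,0.3],"roll": 0}
  ]
}}

```text
time_s: 4.4
tcp_pos: [0.5562, 0.186, 0.0184]
ee_rot: [[-0.31, -0.951, -0.0], [-0.951, 0.31, -0.0], [0.0, 0.0, -1.0]]
wrist_force: [-0.1, -0.4, 0.9]
gripper_width: 0.246
```

{"op": "arm_command", "data": {
  "rows": [
    {"fingers": 25,"travel": [0,0,0.1],"roll": 0},
    {"fingers": 25,"travel": [0,0,0.1],"roll": 0}
  ]
}}

```text
time_s: 4.6
tcp_pos: [0.5564, 0.186, 0.0176]
ee_rot: [[-0.31, -0.951, 0.0], [-0.951, 0.31, 0.0], [-0.0, -0.0, -1.0]]
wrist_force: [0.2, 0.3, 0.3]
gripper_width: 0.252
```

{"op": "arm_command", "data": {
  "rows": [
    {"fingers": 25,"travel": [0,0,0.1],"roll": 0},
    {"fingers": 25,"travel": [0,0,0.1],"roll": 0}
  ]
}}

```text
time_s: 4.8
tcp_pos: [0.5564, 0.1861, 0.0175]
ee_rot: [[-0.31, -0.951, 0.0], [-0.951, 0.31, -0.0], [-0.0, -0.0, -1.0]]
wrist_force: [-2.5, -0.1, 5.3]
gripper_width: 0.249
```

The floor contact came at TCP z = 17.5 mm, so mid-panel 2 is at TCP 26.5. I'll rise and go forward to the head edges.

{"op": "arm_command", "data": {
  "rows": [
    {"fingers": 25,"travel": [0,0,-0.5],"roll": 0},
    {"fingers": 25,"travel": [0,0,-1.0],"roll": 0},
    {"fingers": 25,"travel": [0.5,0,-1.0],"roll": 0},
    {"fingers": 25,"travel": [1.0,0,-1.0],"roll": 0},
    {"fingers": 25,"travel": [1.5,0,-1.0],"roll": 0},
    {"fingers": 25,"travel": [1.8,0,-1.0],"roll": 0},
    {"fingers": 25,"travel": [2.0,0,-1.0],"roll": 0},
    {"fingers": 25,"travel": [2.0,0,-1.0],"roll": 0}
  ]
}}

```text
time_s: 5.6
tcp_pos: [0.5501, 0.1668, 0.0265]
ee_rot: [[-0.311, -0.951, -0.0], [-0.951, 0.311, -0.0], [0.0, 0.0, -1.0]]
wrist_force: [0.0, -0.0, -1.4]
gripper_width: 0.247
```

```bash
python3 goal.py -101 0 26.5
```

```text
t 5.6 now tray [-124.13    0.39   26.49] F tray [-0.01  0.04 -1.36] grip 0.247
roll -0.1
travel [ 2.31  0.04 -0.  ]
```

{"op": "arm_command", "data": {
  "rows": [
    {"fingers": 25,"travel": [0.1,0,0],"roll": 0},
    {"fingers": 25,"travel": [0.2,0,0],"roll": 0},
    {"fingers": 25,"travel": [0.3,0,0],"roll": 0},
    {"fingers": 25,"travel": [0.45,0,0],"roll": 0},
    {"fingers": 25,"travel": [0.6,0,0],"roll": 0},
    {"fingers": 25,"travel": [0.75,0,0],"roll": 0},
    {"fingers": 25,"travel": [0.9,0,0],"roll": 0},
    {"fingers": 25,"travel": [1.0,0,0],"roll": 0}
  ]
}}

```text
time_s: 6.4
tcp_pos: [0.547, 0.1574, 0.0266]
ee_rot: [[-0.31, -0.951, 0.0], [-0.951, 0.31, 0.0], [-0.0, -0.0, -1.0]]
wrist_force: [0.8, 1.6, -0.4]
gripper_width: 0.249
```

```bash
python3 goal.py -101 0 26.5; python3 - <<'E'
from h import *
sv,d2,P2=cloud("side"); save("side1.png",sv); im,_,_=cloud("top");save("top1.png",im)
save("r1.png",np.vstack([rect("top",im,.03),rect("side",sv,.03)]))
E
```

```text
t 6.4 now tray [-114.23    0.38   26.6 ] F tray [-1.74  0.25 -0.41] grip 0.249
roll -0.09
travel [1.32 0.04 0.01]
```

View pics/r1.png

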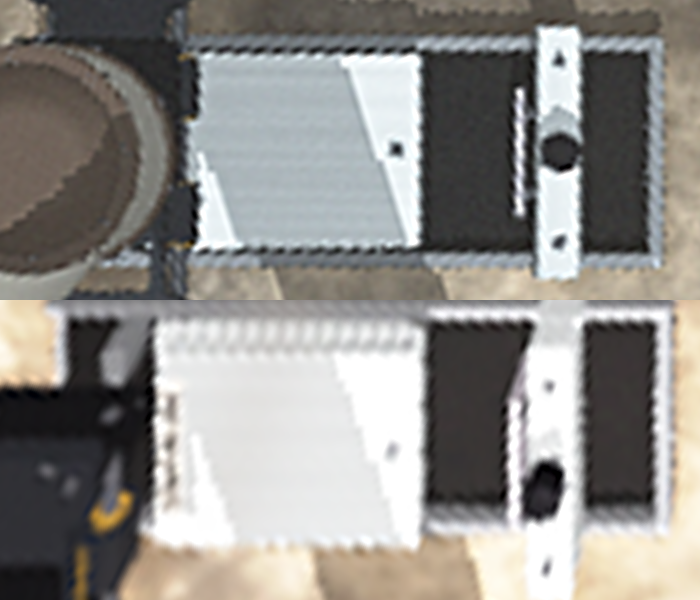

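Panel 4's foot edge moved from px 400 to 419 (9.5–10 mm) with the tool. The push force was 1.7 N, and panel 1 seems to be staying put. I'll go on with this group push, stopping short on purpose.

{"op": "arm_command", "data": {
  "rows": [
    {"fingers": 25,"travel": [0.1,0,0],"roll": 0},
    {"fingers": 25,"travel": [0.25,0,0],"roll": 0},
    {"fingers": 25,"travel": [0.4,0,0],"roll": 0},
    {"fingers": 25,"travel": [0.55,0,0],"roll": 0},
    {"fingers": 25,"travel": [0.7,0,0],"roll": 0},
    {"fingers": 25,"travel": [0.8,0,0],"roll": 0},
    {"fingers": 25,"travel": [0.85,0,0],"roll": 0},
    {"fingers": 25,"travel": [0.85,0,0],"roll": 0}
  ]
}}

```text
time_s: 7.3
tcp_pos: [0.5443, 0.1493, 0.0266]
ee_rot: [[-0.31, -0.951, -0.0], [-0.951, 0.31, -0.0], [0.0, 0.0, -1.0]]
wrist_force: [0.8, 2.0, 0.2]
gripper_width: 0.252
```

{"op": "arm_command", "data": {
  "rows": [
    {"fingers": 25,"travel": [-0.2,0,0],"roll": 0},
    {"fingers": 25,"travel": [-0.3,0,-0.3],"roll": 0},
    {"fingers": 25,"travel": [-0.3,0,-0.6],"roll": 0},
    {"fingers": 25,"travel": [-0.2,0,-0.6],"roll": 0},
    {"fingers": 25,"travel": [-0.1,0,-0.6],"roll": 0}
  ]
}}

```text
time_s: 7.8
tcp_pos: [0.5445, 0.1502, 0.0327]
ee_rot: [[-0.31, -0.951, -0.0], [-0.951, 0.31, -0.0], [0.0, 0.0, -1.0]]
wrist_force: [-0.2, 0.1, -0.3]
gripper_width: 0.249
```

```bash
python3 goal.py -84 0 32.5
```

```text
t 7.8 now tray [-106.67    0.26   32.68] F tray [-0.03 -0.26 -0.26] grip 0.249
roll -0.08
travel [2.27 0.02 0.02]
```

Next I push panels 3+4 at mid-panel 3 height.

{"op": "arm_command", "data": {
  "rows": [
    {"fingers": 25,"travel": [0.1,0,0],"roll": 0},
    {"fingers": 25,"travel": [0.3,0,0],"roll": 0},
    {"fingers": 25,"travel": [0.5,0,0],"roll": 0},
    {"fingers": 25,"travel": [0.75,0,0],"roll": 0},
    {"fingers": 25,"travel": [1.0,0,0],"roll": 0},
    {"fingers": 25,"travel": [1.25,0,0],"roll": 0},
    {"fingers": 25,"travel": [1.5,0,0],"roll": 0},
    {"fingers": 25,"travel": [1.75,0,0],"roll": 0},
    {"fingers": 25,"travel": [1.95,0,0],"roll": 0},
    {"fingers": 25,"travel": [2.0,0,0],"roll": 0}
  ]
}}

```text
time_s: 8.8
tcp_pos: [0.5383, 0.1311, 0.0326]
ee_rot: [[-0.311, -0.951, -0.0], [-0.951, 0.311, -0.0], [0.0, 0.0, -1.0]]
wrist_force: [-0.0, 0.3, -0.0]
gripper_width: 0.245
```

{"op": "arm_command", "data": {
  "rows": [
    {"fingers": 25,"travel": [-0.2,0,0],"roll": 0},
    {"fingers": 25,"travel": [-0.3,0,-0.3],"roll": 0},
    {"fingers": 25,"travel": [-0.3,0,-0.6],"roll": 0},
    {"fingers": 25,"travel": [-0.2,0,-0.6],"roll": 0},
    {"fingers": 25,"travel": [-0.1,0,-0.6],"roll": 0}
  ]
}}

```text
time_s: 9.3
tcp_pos: [0.5387, 0.1322, 0.0387]
ee_rot: [[-0.31, -0.951, 0.0], [-0.951, 0.31, 0.0], [-0.0, -0.0, -1.0]]
wrist_force: [-0.0, 0.6, 0.7]
gripper_width: 0.248
```

{"op": "arm_command", "data": {
  "rows": [
    {"fingers": 25,"travel": [0.1,0,0],"roll": 0},
    {"fingers": 25,"travel": [0.3,0,0],"roll": 0},
    {"fingers": 25,"travel": [0.5,0,0],"roll": 0},
    {"fingers": 25,"travel": [0.75,0,0],"roll": 0},
    {"fingers": 25,"travel": [0.95,0,0],"roll": 0},
    {"fingers": 25,"travel": [1.15,0,0],"roll": 0},
    {"fingers": 25,"travel": [1.3,0,0],"roll": 0},
    {"fingers": 25,"travel": [1.4,0,0],"roll": 0}
  ]
}}

```text
time_s: 10.1
tcp_pos: [0.5344, 0.1188, 0.0386]
ee_rot: [[-0.31, -0.951, 0.0], [-0.951, 0.31, 0.0], [-0.0, -0.0, -1.0]]
wrist_force: [1.1, 1.2, -0.9]
gripper_width: 0.249
```

```bash
python3 goal.py -57 0 38.5; python3 - <<'E'
from h import *
sv,d2,P2=cloud("side"); im,_,_=cloud("top")
save("r2.png",np.vstack([rect("top",im,.03),rect("side",sv,.03)]))
E
```

```text
t 10.1 now tray [-73.69   0.28  38.56] F tray [-1.45  0.72 -0.86] grip 0.249
roll -0.09
travel [1.67 0.03 0.01]
```

View pics/r2.png

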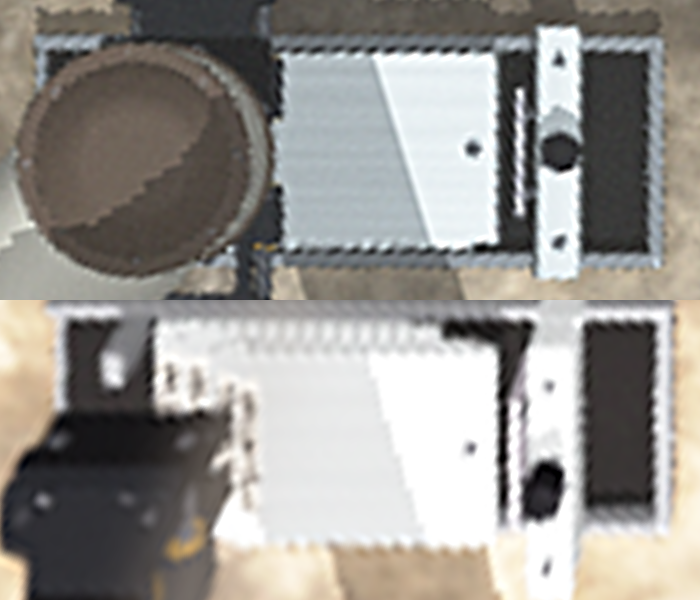

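Panel 4's foot edge is at px 497 and the plunger at px 514, so contact is about 8.5 mm off. The code strips are starting to fan out, at px 170, 195 and 240 in the side view. I'll carry on slowly to the plunger.

{"op": "arm_command", "data": {
  "rows": [
    {"fingers": 25,"travel": [0.1,0,0],"roll": 0},
    {"fingers": 25,"travel": [0.25,0,0],"roll": 0},
    {"fingers": 25,"travel": [0.4,0,0],"roll": 0},
    {"fingers": 25,"travel": [0.55,0,0],"roll": 0},
    {"fingers": 25,"travel": [0.7,0,0],"roll": 0},
    {"fingers": 25,"travel": [0.85,0,0],"roll": 0},
    {"fingers": 25,"travel": [0.95,0,0],"roll": 0},
    {"fingers": 25,"travel": [1.05,0,0],"roll": 0},
    {"fingers": 25,"travel": [1.15,0,0],"roll": 0},
    {"fingers": 25,"travel": [1.2,0,0],"roll": 0}
  ]
}}

```text
time_s: 11.2
tcp_pos: [0.5309, 0.1078, 0.0386]
ee_rot: [[-0.31, -0.951, 0.001], [-0.951, 0.31, 0.0], [-0.001, -0.0, -1.0]]
wrist_force: [1.5, 2.3, -2.1]
gripper_width: 0.249
```

{"op": "arm_command", "data": {
  "rows": [
    {"fingers": 25,"travel": [0.1,0,0],"roll": 0},
    {"fingers": 25,"travel": [0.15,0,0],"roll": 0},
    {"fingers": 25,"travel": [0.15,0,0],"roll": 0}
  ]
}}

```text
time_s: 11.5
tcp_pos: [0.5303, 0.1061, 0.0386]
ee_rot: [[-0.31, -0.951, 0.0], [-0.951, 0.31, 0.0], [-0.0, -0.0, -1.0]]
wrist_force: [0.5, 1.3, -0.7]
gripper_width: 0.251
```

{"op": "arm_command", "data": {
  "rows": [
    {"fingers": 25,"travel": [0.1,0,0],"roll": 0},
    {"fingers": 25,"travel": [0.1,0,0],"roll": 0}
  ]
}}

```text
time_s: 11.7
tcp_pos: [0.5299, 0.1051, 0.0386]
ee_rot: [[-0.31, -0.951, 0.0], [-0.951, 0.31, 0.0], [-0.0, -0.0, -1.0]]
wrist_force: [0.9, 2.2, -1.0]
gripper_width: 0.25
```

{"op": "arm_command", "data": {
  "rows": [
    {"fingers": 25,"travel": [0.1,0,0],"roll": 0},
    {"fingers": 25,"travel": [0.1,0,0],"roll": 0}
  ]
}}

```text
time_s: 11.9
tcp_pos: [0.5297, 0.1043, 0.0386]
ee_rot: [[-0.31, -0.951, 0.0], [-0.951, 0.31, 0.0], [-0.0, -0.0, -1.0]]
wrist_force: [0.8, 2.0, -0.1]
gripper_width: 0.251
```

{"op": "arm_command", "data": {
  "rows": [
    {"fingers": 25,"travel": [0.1,0,0],"roll": 0},
    {"fingers": 25,"travel": [0.1,0,0],"roll": 0}
  ]
}}

```text
time_s: 12.1
tcp_pos: [0.5298, 0.104, 0.0387]
ee_rot: [[-0.31, -0.951, 0.001], [-0.951, 0.31, 0.001], [-0.002, -0.001, -1.0]]
wrist_force: [1.0, 4.6, -0.7]
gripper_width: 0.251
```

{"op": "arm_command", "data": {
  "rows": [
    {"fingers": 25,"travel": [0.1,0,0],"roll": 0},
    {"fingers": 25,"travel": [0.1,0,0],"roll": 0}
  ]
}}

```text
time_s: 12.3
tcp_pos: [0.53, 0.1037, 0.0389]
ee_rot: [[-0.31, -0.951, 0.003], [-0.951, 0.31, 0.002], [-0.003, -0.002, -1.0]]
wrist_force: [0.7, 7.3, -0.6]
gripper_width: 0.247
```

```bash
python3 goal.py -57 0 38.5
```

```text
t 12.3 now tray [-57.96   0.82  38.89] F tray [-7.14 -1.62 -0.61] grip 0.247
roll -0.08
travel [0.1  0.08 0.04]
```

The plunger is home: force rose to 7 N with no further travel. I'll back off to look at the fan.

{"op": "arm_command", "data": {
  "rows": [
    {"fingers": 25,"travel": [-0.4,0,0],"roll": 0},
    {"fingers": 25,"travel": [-0.9,0,-0.5],"roll": 0},
    {"fingers": 25,"travel": [-1.5,0,-3],"roll": 0},
    {"fingers": 25,"travel": [-4,0,-6],"roll": 0},
    {"fingers": 25,"travel": [-8,0,-8],"roll": 0},
    {"fingers": 25,"travel": [-12,0,-10],"roll": 0},
    {"fingers": 25,"travel": [-16,0,-11],"roll": 0},
    {"fingers": 25,"travel": [-20,0,-11],"roll": 0},
    {"fingers": 25,"travel": [-22,0,-11],"roll": 0}
  ]
}}

```text
time_s: 13.2
tcp_pos: [0.5976, 0.3137, 0.1488]
ee_rot: [[-0.309, -0.951, 0.0], [-0.951, 0.309, -0.001], [0.001, -0.0, -1.0]]
wrist_force: [-0.3, -0.8, -0.4]
gripper_width: 0.249
```

```bash
python3 goal.py -130 0 60; python3 - <<'E'
from h import *
sv,_,_=cloud("side"); im,_,P=cloud("top")
save("top3.png",im); save("side3.png",sv); np.save("top3.npy",P)
save("r3.png",np.vstack([rect("top",im,.024),rect("side",sv,.024)]))
# depth profile along tray x at |y|<40, from panel-height steps
O=O0+EX*.007; T=(P[...,:2]-O)@np.stack([EX,EY]).T*1e3
m=(abs(T[...,1])<42)&(T[...,0]>-120)&(T[...,0]<-30)
for b in range(-118,-30,3):
    k=m&(abs(T[...,0]-b)<1.5); print(b,round(float(np.median(P[k][:,2])*1e3),1),end="; ")
E
```

```text
t 13.2 now tray [-2.7857e+02  1.5000e-01  1.4884e+02] F tray [ 0.84 -0.03 -0.36] grip 0.249
roll 0.01
travel [14.85  0.02  8.89]
-118 8.1; -115 8.3; -112 6.6; -109 12.4; -106 12.3; -103 12.2; -100 12.4; -97 12.0; -94 15.1; -91 17.1; -88 18.6; -85 18.0; -82 17.4; -79 18.3; -76 18.3; -73 23.9; -70 23.7; -67 24.5; -64 25.4; -61 23.6; -58 23.8; -55 23.2; -52 23.6; -49 23.5; -46 29.1; -43 31.0; -40 30.9; -37 30.6; -34 30.7; -31 30.2;
```

View pics/r3.png

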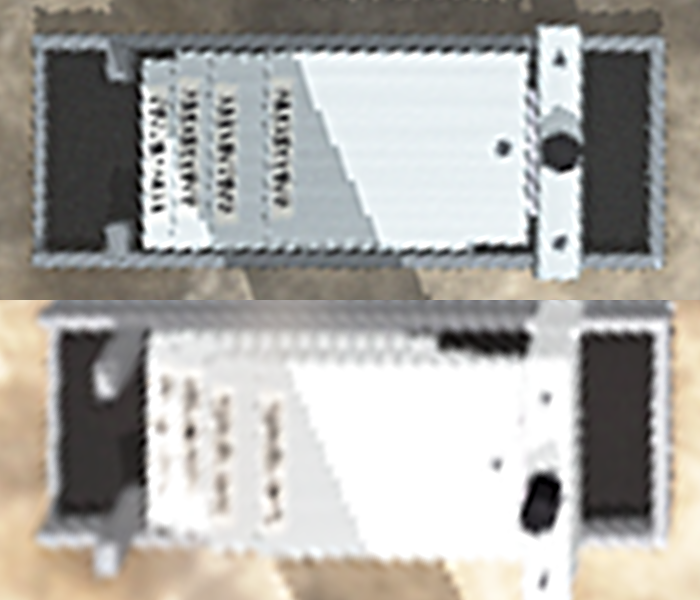

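The fan is straight and all four code strips are visible, at px 155, 189, 225 and 281 in the top view. The spacings are about 17, 18 and 28 mm, so panels 2 and 3 are short, as intended. I'll measure the strip centroids at their true heights.

```bash
cat > strips.py <<'E'
import sys; from h import *
def strips(tag,guess):
    for n in("top","side"):
        im=cv2.imread(f"pics/{n}{tag}.png"); out=[]
        for z,g in zip((.012,.018,.024,.030),guess):
            r=cv2.cvtColor(rect(n,im,z),cv2.COLOR_BGR2GRAY).astype(float)[90:210]
            d=np.clip(np.percentile(r,85,axis=1,keepdims=True)*0+cv2.blur(r,(41,1))-r,0,None)
            x=(np.arange(700)/2-180); p=d.mean(0); c=g
            for _ in range(4):
                w=abs(x-c)<6; c=(x*p)[w].sum()/p[w].sum()
            out.append(c)
        print(n,np.round(out,1),"diff",np.round(np.diff(out),1),"total",round(out[3]-out[0],1))
strips(sys.argv[1],[float(a) for a in sys.argv[2:]])
E
python3 strips.py 3 -103.5 -86 -67.5 -39; python3 goal.py -115 0 70
```

```text
top [-102.   -86.2  -67.1  -38.9] diff [15.8 19.2 28.2] total 63.1
side [-103.6  -87.9  -69.1  -40.9] diff [15.7 18.8 28.2] total 62.7
t 13.3 now tray [-2.7805e+02 -9.0000e-02  1.4777e+02] F tray [ 1.07 -1.05 -0.12] grip 0.249
roll 0.05
travel [16.29  0.    7.8 ]
```

Both cameras agree: the gaps are 15.7, 19 and 28.2 mm over a total of 63 mm, so each should be 21 mm. The tool-to-strip offset comes out at 19.4 mm in all three earlier pushes. That puts the tool targets at x = -100.4 mm for panel 2 and -79.3 mm for panel 3.

{"op": "arm_command", "data": {
  "rows": [
    {"fingers": 25,"travel": [3,0,0],"roll": 0},
    {"fingers": 25,"travel": [7,0,1.5],"roll": 0},
    {"fingers": 25,"travel": [11,0,3.5],"roll": 0},
    {"fingers": 25,"travel": [14.5,0,6],"roll": 0},
    {"fingers": 25,"travel": [16.2,0,7.8],"roll": 0},
    {"fingers": 25,"travel": [16.2,0,9.5],"roll": 0},
    {"fingers": 25,"travel": [16.2,0,10.5],"roll": 0},
    {"fingers": 25,"travel": [16.2,0,11],"roll": 0},
    {"fingers": 25,"travel": [16.2,0,11],"roll": 0},
    {"fingers": 25,"travel": [16.2,0,11],"roll": 0}
  ]
}}

```text
time_s: 14.3
tcp_pos: [0.5474, 0.1579, 0.0391]
ee_rot: [[-0.31, -0.951, 0.001], [-0.951, 0.31, 0.0], [-0.001, -0.001, -1.0]]
wrist_force: [1.2, -0.2, 0.1]
gripper_width: 0.248
```

```bash
python3 goal.py -100.4 0 26.5
```

```text
t 14.3 now tray [-114.88    0.62   39.12] F tray [-0.22  1.21  0.09] grip 0.248
roll -0.04
travel [1.45 0.06 1.26]
```

{"op": "arm_command", "data": {
  "rows": [
    {"fingers": 25,"travel": [0,0,0.6],"roll": 0},
    {"fingers": 25,"travel": [0,0,1.1],"roll": 0},
    {"fingers": 25,"travel": [0,0,1.25],"roll": 0},
    {"fingers": 25,"travel": [0,0,1.25],"roll": 0}
  ]
}}

```text
time_s: 14.7
tcp_pos: [0.5467, 0.1574, 0.0256]
ee_rot: [[-0.31, -0.951, -0.001], [-0.951, 0.31, -0.0], [0.001, 0.001, -1.0]]
wrist_force: [0.9, -0.7, 0.4]
gripper_width: 0.248
```

```bash
python3 goal.py -100.4 0 26.5
```

```text
t 14.7 now tray [-114.21    0.12   25.64] F tray [0.38 1.1  0.44] grip 0.248
roll -0.08
travel [ 1.38  0.01 -0.08]
```

{"op": "arm_command", "data": {
  "rows": [
    {"fingers": 25,"travel": [0.1,0,-0.08],"roll": 0},
    {"fingers": 25,"travel": [0.3,0,-0.08],"roll": 0},
    {"fingers": 25,"travel": [0.5,0,-0.08],"roll": 0},
    {"fingers": 25,"travel": [0.7,0,-0.08],"roll": 0},
    {"fingers": 25,"travel": [0.9,0,-0.08],"roll": 0},
    {"fingers": 25,"travel": [1.05,0,-0.08],"roll": 0},
    {"fingers": 25,"travel": [1.1,0,-0.08],"roll": 0},
    {"fingers": 25,"travel": [1.1,0,-0.08],"roll": 0}
  ]
}}

```text
time_s: 15.5
tcp_pos: [0.5441, 0.1475, 0.0271]
ee_rot: [[-0.31, -0.951, 0.001], [-0.951, 0.31, 0.001], [-0.001, -0.001, -1.0]]
wrist_force: [1.2, 2.0, -0.8]
gripper_width: 0.248
```

```bash
python3 goal.py -100.4 0 26.5
```

```text
t 15.5 now tray [-103.99    0.67   27.06] F tray [-2.29  0.51 -0.77] grip 0.248
roll -0.07
travel [0.36 0.07 0.06]
```

Next is the rest for panel 2, then back off and rise to panel 3's level.

{"op": "arm_command", "data": {
  "rows": [
    {"fingers": 25,"travel": [0.1,0,0],"roll": 0},
    {"fingers": 25,"travel": [0.2,0,0],"roll": 0},
    {"fingers": 25,"travel": [0.3,0,0],"roll": 0},
    {"fingers": 25,"travel": [0.35,0,0],"roll": 0},
    {"fingers": 25,"travel": [0.35,0,0],"roll": 0},
    {"fingers": 25,"travel": [0.35,0,0],"roll": 0}
  ]
}}

```text
time_s: 16.1
tcp_pos: [0.5427, 0.1437, 0.027]
ee_rot: [[-0.31, -0.951, 0.0], [-0.951, 0.31, 0.0], [-0.0, -0.0, -1.0]]
wrist_force: [1.3, 3.1, -0.6]
gripper_width: 0.251
```

```bash
python3 goal.py -100.4 0 26.5
```

```text
t 16.1 now tray [-99.94   0.47  26.99] F tray [-3.4   0.27 -0.56] grip 0.251
roll -0.08
travel [-0.05  0.05  0.05]
```

{"op": "arm_command", "data": {
  "rows": [
    {"fingers": 25,"travel": [-0.3,0,0],"roll": 0},
    {"fingers": 25,"travel": [-0.3,0,-0.3],"roll": 0},
    {"fingers": 25,"travel": [-0.1,0,-0.55],"roll": 0},
    {"fingers": 25,"travel": [0.2,0,-0.55],"roll": 0},
    {"fingers": 25,"travel": [0.5,0,-0.55],"roll": 0},
    {"fingers": 25,"travel": [0.8,0,-0.55],"roll": 0},
    {"fingers": 25,"travel": [1.1,0,-0.55],"roll": 0},
    {"fingers": 25,"travel": [1.3,0,-0.55],"roll": 0},
    {"fingers": 25,"travel": [1.4,0,-0.55],"roll": 0},
    {"fingers": 25,"travel": [1.4,0,-0.55],"roll": 0}
  ]
}}

```text
time_s: 17.1
tcp_pos: [0.5381, 0.1303, 0.0323]
ee_rot: [[-0.311, -0.951, -0.0], [-0.951, 0.311, -0.0], [0.0, 0.0, -1.0]]
wrist_force: [-0.7, -0.2, 0.4]
gripper_width: 0.247
```

```bash
python3 goal.py -79.1 0 32.5
```

```text
t 17.1 now tray [-85.7    0.27  32.33] F tray [ 0.44 -0.59  0.37] grip 0.247
roll -0.09
travel [ 0.66  0.03 -0.02]
```

{"op": "arm_command", "data": {
  "rows": [
    {"fingers": 25,"travel": [0.15,0,0],"roll": 0},
    {"fingers": 25,"travel": [0.3,0,0],"roll": 0},
    {"fingers": 25,"travel": [0.45,0,0],"roll": 0},
    {"fingers": 25,"travel": [0.6,0,0],"roll": 0},
    {"fingers": 25,"travel": [0.65,0,0],"roll": 0},
    {"fingers": 25,"travel": [0.65,0,0],"roll": 0}
  ]
}}

```text
time_s: 17.7
tcp_pos: [0.5364, 0.1245, 0.0324]
ee_rot: [[-0.31, -0.951, 0.001], [-0.951, 0.31, 0.0], [-0.001, -0.001, -1.0]]
wrist_force: [0.6, 1.8, -1.7]
gripper_width: 0.248
```

```bash
python3 goal.py -79.1 0 32.5
```

```text
t 17.7 now tray [-79.71   0.49  32.4 ] F tray [-1.86 -0.   -1.69] grip 0.248
roll -0.08
travel [ 0.06  0.05 -0.01]
```

Finish the last 0.5 mm, retract and look.

{"op": "arm_command", "data": {
  "rows": [
    {"fingers": 25,"travel": [0.05,0,0],"roll": 0},
    {"fingers": 25,"travel": [0.05,0,0],"roll": 0},
    {"fingers": 25,"travel": [-0.35,0,0],"roll": 0},
    {"fingers": 25,"travel": [-0.8,0,-1],"roll": 0},
    {"fingers": 25,"travel": [-1.5,0,-4],"roll": 0},
    {"fingers": 25,"travel": [-4,0,-8],"roll": 0},
    {"fingers": 25,"travel": [-8,0,-11],"roll": 0},
    {"fingers": 25,"travel": [-12,0,-12],"roll": 0},
    {"fingers": 25,"travel": [-16,0,-12],"roll": 0},
    {"fingers": 25,"travel": [-20,0,-12],"roll": 0}
  ]
}}

```text
time_s: 18.7
tcp_pos: [0.5985, 0.3159, 0.1543]
ee_rot: [[-0.31, -0.951, 0.001], [-0.951, 0.31, 0.001], [-0.001, -0.001, -1.0]]
wrist_force: [0.3, -0.7, 0.2]
gripper_width: 0.251
```

```bash
python3 - <<'E'
from h import *
sv,_,_=cloud("side"); im,_,P=cloud("top")
save("top4.png",im); save("side4.png",sv)
save("r4.png",np.vstack([rect("top",im,.024),rect("side",sv,.024)]))
E
python3 strips.py 4 -102 -81 -60 -39; python3 goal.py -115 0 70
```

```text
top [-101.9  -80.8  -59.5  -38.9] diff [21.2 21.2 20.7] total 63.1
side [-103.7  -82.7  -61.5  -41. ] diff [20.9 21.2 20.6] total 62.7
t 18.8 now tray [-2.8366e+02  3.0000e-02  1.5246e+02] F tray [ 0.58 -0.37 -0.67] grip 0.251
roll 0.14
travel [16.88  0.05  8.22]
```

View pics/r4.png

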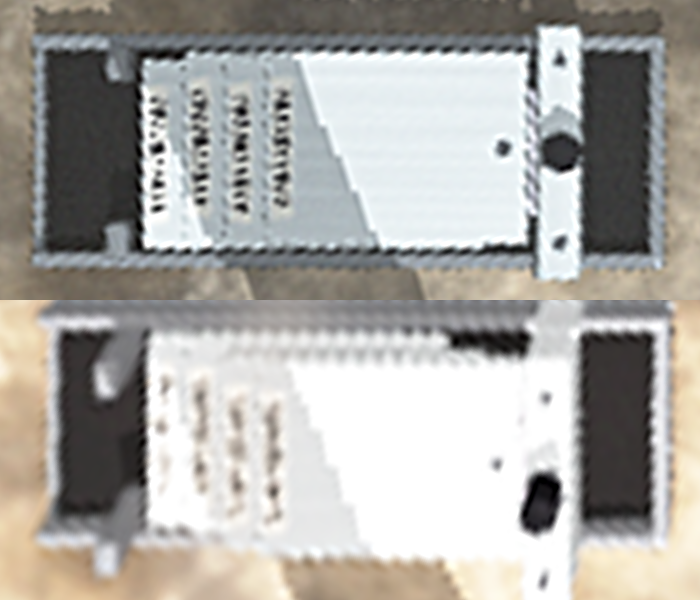

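The fan is even and straight, with panel 4 against the plunger and the robot clear. Handing in.

```bash
python3 -c "
from station import *; print(finish_job())"
```

```text
the job is handed in; nothing more can be done
None
```

The four panels are fanned out along the tray in their original order, and I handed the job in at about 19 s of the 61 s allowed.

**How:** I pushed the head edges with the fingertips through the gap between the posts: panels 2–4 together, then 3 and 4, then 4 alone onto the plunger. I then nudged panels 2 and 3 to even out the gaps. Nothing was gripped or lifted.

**Last checks:**
- **Spacing:** the gaps between code strips are 21.2, 21.2 and 20.7 mm in the top camera, and 20.9, 21.2 and 20.6 mm in the side camera. The two cameras differ by about 2 mm in absolute position, which is within their calibration.
- **Straightness:** all four strips are visible and the panels look straight in both views.
- **Plunger:** the force rose to about 7 N with almost no further travel, after roughly the 6 mm stroke past first contact. I take that as fully home, but I did not measure the plunger directly.
- **Forces:** the readings I took while sliding were 3.4 N or less. The only downward press was about 5 N, on the bare tray floor, to calibrate the tip height.
- **Bottom panel:** its strip stayed put during the spacing corrections (-102.0 to -101.9 mm). I could not check it directly during the first push because it was hidden, but its head edge ended 4 to 5 mm from the posts, in its starting range.
- **Bystanders:** the tool path stayed clear of them, but I did not check their positions again at the end.

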